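Find the platinum cone set by heft

ROBOT

A 6-joint arm with a two-finger parallel gripper is mounted at the origin on a cart in front of the work surface, level with it; the furniture and walls round the work are solid. World frame = base frame: x ahead of the robot, y to its left, z up, the work surface at z = 0. Lengths are in m, angles in rad, forces in N, time in s.
With the tool pointing down it reaches from about 0.4 to 0.825 m from the base axis. Payload 7 kg.
Tool frame: the origin (TCP) lies at the very end of the fingers, on their centre line; the grasp point (between the pads) lies 19 mm behind it; z points along the fingers, y is the line along which they close (so a half turn about z gives the same grasp; the last joint's range is limited). The gripper opens to 88 mm and grips with 3 to 60 N. Pads are 19 mm wide; open, the fingers measure 130 mm over their backs; the gripper's body (78 mm by 193 mm) begins 47 mm behind the grasp point.
Start: joints at [1.49, 0.359, 0.012, 0, -1.224, -0.288], TCP at [0.243, 0.63, 0.227] pointing down, gripper open.
Joint ranges: [-3.07, 3.07], [-1.43, 2.12], [-1.02, 1.25], [-3.03, 1.67], [-3.05, -0], [-3.03, 3.03]. Speed limits (rad/s): [2.39, 2.39, 3.01, 3.14, 3.14, 3.14].

INTERFACE

Orientations are given as [roll, pitch, yaw] about the fixed x, y, z axes, in that order (R = Rz(yaw) Ry(pitch) Rx(roll)).
In Python, from station import arm gives the robot as it stands. The module is installed in compiled form; this text tells all that it offers.
- The arm moves only by the shell command python3 -m crank 'ROWS' [FORCE]. ROWS is JSON, a list of rows, each an object of numbers: "dx", "dy", "dz": the shift along the world's x, y, z in m; "twist": the turn about the world's z in degrees; "grip": the opening, from -1 (shut) to 1 (fully open). A call has exactly 5 rows; each row is the pose to reach, as a shift and turn from the pose commanded when the call began; what a row does not reach only later rows make up. A row lasts 1/12 s, in which the tool goes at most 41.7 mm and 7.16 degrees, less where a joint would pass 70% of its speed; a pose out of reach is approached as far as the arm can. A call with a gripper value outside its range is refused whole. The fingers move at their own pace and stop on an object; FORCE is the grip in N (left out, the last holds). Time passes only in rows, so rows that repeat a pose let the fingers close, or fill a call up. It gives the time, the measured TCP pose, the force, the opening and the grip force at its end, in the units of the state.
- arm.get_state(): the state, without advancing time (a new reading comes with each control period).
- arm.grab_frame(name): name is "scene" or "top"; returns the picture (384x512x3 uint8, red, green, blue); there is no depth.
- arm.get_calibration(name): a dict with "fx", "fy", "cx", "cy" (pixels), "cam_to_world" (4x4, takes a point from camera to world coordinates). Camera axes: x right, y down, z forward; pixel columns grow to the right and rows downward; lengths in m; the calibration is good to about 2 mm. A picture is of the moment at which its call begins. get_calibration takes no time and is no camera call.
- arm.job_done(): hands the job in; it is judged then, once.
The state is a dict: "t": time; "q": joint angles; "qd": joint speeds; "joint_efforts": joint torques, N m; "eef_pos": TCP position; "ee_rot": TCP orientation; "force": force on the tool from outside, world axes, zero at the start; "moment": the same for the moment, N m; "width": finger opening in m; "gripper_force": force on a finger pad.
Only numpy, scipy, OpenCV 4.12 (cv2) and the standard library are available. Lean on these libraries where they do the work, as an engineer would, in place of code of your own. Each camera call takes 0.05 s, during which the arm holds its last target. There are 200 camera calls.

TASK

Two of the three identical closed canisters on the mat hold nickel cone sets, and one holds the much heavier platinum set that the instrument needs. Going from left to right, heft each canister in turn: lift it about 10 cm off the mat by itself, feel its weight and, before you take the next, stand it back upright in its place on the mat without dropping it (the last you may keep in hand if it is the one). Then hold the heaviest up, upright and still, about 20 cm above the mat and finish while holding it, the other two standing in their places and the cones and the vial on the mat left where they are.

Things in the scene. Friction and masses are not known exactly. Their poses are not given: they have to be found in the camera images.
- mat: flat non-slip mat, 150 (its x) x 310 (its y) x 4 mm, fixed; origin under its centre at z = 0. Its x points away from the robot, its y to the left, along the row of canisters. These stand 100 mm or more apart along y, within 20 mm of its middle line; in front of and behind each (along the mat's x) there is room for fingers, 60 mm or more
- canister_left: the left one of three identical plain metal canisters standing in a row on the mat (leftmost, largest y as the robot sees it). Upright cylinder, 58 mm diameter (lid 60 mm, top 19 mm, fixed shut), 85 mm tall. Origin: centre of underside, z up. The content is shut in and may shift 2 or 3 mm. Weighs 0.2 to 0.3 kg, but the platinum one, any of the three, 0.5 to 0.65 kg. Grip the body with 20 to 40 N, 40 to 60 mm above the underside
- canister_middle: the middle one of three identical plain metal canisters standing in a row on the mat (between the others as the robot sees it). Upright cylinder, 58 mm diameter (lid 60 mm, top 19 mm, fixed shut), 85 mm tall. Origin: centre of underside, z up. The content is shut in and may shift 2 or 3 mm. Weighs 0.2 to 0.3 kg, but the platinum one, any of the three, 0.5 to 0.65 kg. Grip the body with 20 to 40 N, 40 to 60 mm above the underside
- canister_right: the right one of three identical plain metal canisters standing in a row on the mat (rightmost, smallest y as the robot sees it). Upright cylinder, 58 mm diameter (lid 60 mm, top 19 mm, fixed shut), 85 mm tall. Origin: centre of underside, z up. The content is shut in and may shift 2 or 3 mm. Weighs 0.2 to 0.3 kg, but the platinum one, any of the three, 0.5 to 0.65 kg. Grip the body with 20 to 40 N, 40 to 60 mm above the underside
- cone_a: bystander: pale metal cone with a flat flange, 33 mm across, 15 mm tall, on the mat near the robot-side edge between left and middle canister; origin under its centre
- cone_b: bystander: like cone_a, on the far side of the mat between middle and right canister; origin under its centre
- vial: bystander: small capped vial, 12 mm across, 34 mm tall, on the far side of the mat between left and middle canister; origin under its centre
There are look-alikes about, which are no part of the job. Leave any purple look-alike of the canister_right alone.

How it is judged:
On the way, in this order (a step that is already met when the one before it is completed fails the run):
1. the left canister is lifted clear of the mat (underside above 5 cm) in the fingers (height (world z) of canister_left above 0.05 m and contact force between canister_left and the fingers above 1 N), for 0.3 s.
2. the middle canister is lifted clear of the mat (underside above 5 cm) in the fingers, those before it standing released on the mat (height (world z) of canister_middle above 0.05 m and contact force between canister_middle and the fingers above 1 N and height (world z) of canister_left below 0.01 m and angle between canister_left's own z axis and vertical below 0.1 rad and contact force between canister_left and mat above 0.5 N and contact force between canister_left and the fingers below 0.05 N), for 0.3 s.
3. the right canister is lifted clear of the mat (underside above 5 cm) in the fingers, those before it standing released on the mat (height (world z) of canister_right above 0.05 m and contact force between canister_right and the fingers above 1 N and height (world z) of each of canister_left, canister_middle below 0.01 m and angle between each of canister_left, canister_middle's own z axis and vertical below 0.1 rad and contact force between each of canister_left, canister_middle and mat above 0.5 N and contact force between each of canister_left, canister_middle and the fingers below 0.05 N), for 0.3 s.
At the end, for the whole second after the job is handed in: Heaviest canister held in the fingers, underside over 15 cm above the trolley top, within 14 degrees of upright, still; the other two stand released, upright, on the mat within 4 cm of where they stood, each pressing on it with under 3.9 N (so neither is the heaviest) (((height (world z) of canister_left above 0.15 m and angle between canister_left's own z axis and vertical below 0.25 rad and linear speed of canister_left below 0.03 m/s and contact force between canister_left and the fingers above 1 N and height (world z) of each of canister_middle, canister_right below 0.01 m and angle between each of canister_middle, canister_right's own z axis and vertical below 0.1 rad and contact force between canister_middle and mat between 0.5 and 3.9 N and contact force between each of canister_middle, canister_right and the fingers below 0.05 N and distance of each of canister_middle, canister_right from where it was at the start of the episode below 0.04 m and linear speed of each of canister_middle, canister_right below 0.02 m/s and contact force between canister_right and mat between 0.5 and 3.9 N) or (height (world z) of canister_middle above 0.15 m and angle between canister_middle's own z axis and vertical below 0.25 rad and linear speed of canister_middle below 0.03 m/s and contact force between canister_middle and the fingers above 1 N and height (world z) of each of canister_left, canister_right below 0.01 m and angle between each of canister_left, canister_right's own z axis and vertical below 0.1 rad and contact force between canister_left and mat between 0.5 and 3.9 N and contact force between each of canister_left, canister_right and the fingers below 0.05 N and distance of each of canister_left, canister_right from where it was at the start of the episode below 0.04 m and linear speed of each of canister_left, canister_right below 0.02 m/s and contact force between canister_right and mat between 0.5 and 3.9 N) or (height (world z) of canister_right above 0.15 m and angle between canister_right's own z axis and vertical below 0.25 rad and linear speed of canister_right below 0.03 m/s and contact force between canister_right and the fingers above 1 N and height (world z) of each of canister_left, canister_middle below 0.01 m and angle between each of canister_left, canister_middle's own z axis and vertical below 0.1 rad and contact force between canister_left and mat between 0.5 and 3.9 N and contact force between each of canister_left, canister_middle and the fingers below 0.05 N and distance of each of canister_left, canister_middle from where it was at the start of the episode below 0.04 m and linear speed of each of canister_left, canister_middle below 0.02 m/s and contact force between canister_middle and mat between 0.5 and 3.9 N))); the arm keeps its last pose, push and grip.
It fails at once if the left canister is let go in the air or tipped over ((height (world z) of canister_left above 0.025 m and contact force between canister_left and the fingers below 0.02 N) or angle between canister_left's own z axis and vertical above 0.7 rad).
It fails at once if the middle canister is let go in the air or tipped over ((height (world z) of canister_middle above 0.025 m and contact force between canister_middle and the fingers below 0.02 N) or angle between canister_middle's own z axis and vertical above 0.7 rad).
It fails at once if the right canister is let go in the air or tipped over ((height (world z) of canister_right above 0.025 m and contact force between canister_right and the fingers below 0.02 N) or angle between canister_right's own z axis and vertical above 0.7 rad).
It fails at once if a cone or the vial is shifted by more than 3 cm (distance of any of cone_a, cone_b, vial from where it was at the start of the episode above 0.03 m).
It also fails if it takes over 72 s, if anything falls off the work surface, if the arm or the gripper's body presses on something with over 40 N, if the wrist force passes 120 N, or if a joint passes its speed limit or range.

## Working session

There is one attempt and no reset: what is moved stays moved. The work goes in short steps, Python scripts to look and compute and a shell command to move; the robot and the scene stay as the last step left them, time stands still between calls to the robot, and variables do not carry over. Pictures are saved under pics/ and viewed, at most 10 in all, crops included, and the job is handed in when it is done.

```bash
mkdir -p pics
python3 - <<'E'
from station import arm
import cv2,numpy as np
for n in("scene","top"):
    cv2.imwrite(f"pics/{n}0.png",arm.grab_frame(n)[:,:,::-1])
    c=arm.get_calibration(n);print(n,c["fx"],c["fy"],c["cx"],c["cy"]);print(np.round(c["cam_to_world"],3))
s=arm.get_state();print({k:np.round(v,3) for k,v in s.items()})
E
```

```text
scene 488.64341048108435 488.64341048108435 251.1995415558318 194.6758366503687
[[-0.741 -0.417  0.527  0.059]
 [-0.672  0.475 -0.569  0.374]
 [-0.013 -0.775 -0.632  0.601]
 [ 0.     0.     0.     1.   ]]
top 432.1098205783206 432.1098205783206 252.6962753214939 193.04042241993528
[[ 0.    -0.986  0.169  0.339]
 [-1.    -0.001 -0.002 -0.127]
 [ 0.002 -0.169 -0.986  0.886]
 [ 0.     0.     0.     1.   ]]
{'t': np.float64(0.1), 'q': array([ 1.49 ,  0.359,  0.011, -0.   , -1.224, -0.288]), 'qd': array([ 0.001, -0.001,  0.001,  0.002, -0.001,  0.   ]), 'joint_efforts': array([-1.0000e-03, -5.8416e+01,  2.9375e+01,  7.0160e+00,  1.0000e-02,
       -0.0000e+00]), 'eef_pos': array([0.243, 0.629, 0.226]), 'ee_rot': array([ 3.14 , -0.   , -0.369]), 'force': array([-0.404,  0.083,  0.255]), 'moment': array([-0.008, -0.019,  0.004]), 'gripper_force': np.float64(0.0), 'width': np.float64(0.088)}
```

View pics/top0.png

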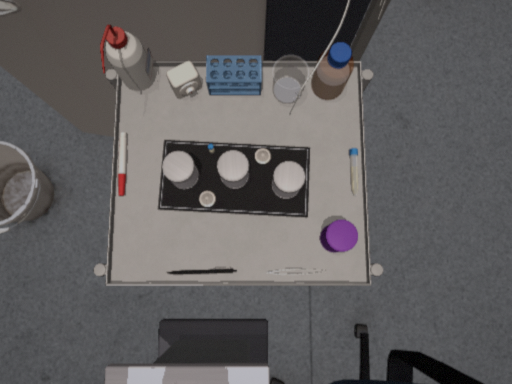

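View pics/scene0.png

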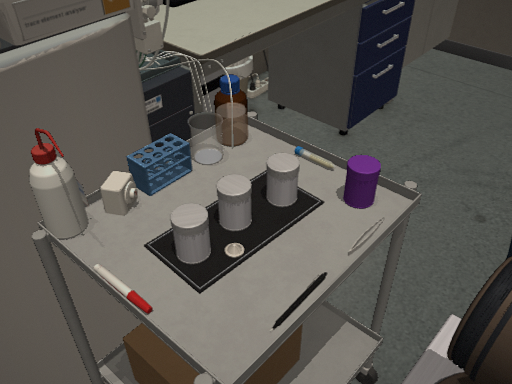

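Candidates in the top view are the lids at about (179,162), (233,162) and (289,176), all grey on the mat. The purple look-alike at (341,236) is off the mat, so I leave it alone. Next I measure the three and check them in a close crop.

```bash
cat > h.py <<'E'
from station import arm
import cv2,numpy as np
def world(n,u,v,z):
    c=arm.get_calibration(n);T=np.array(c["cam_to_world"])
    d=T[:3,:3]@[(u-c["cx"])/c["fx"],(v-c["cy"])/c["fy"],1];o=T[:3,3]
    return o+d*(z-o[2])/d[2]
def proj(n,p):
    c=arm.get_calibration(n);T=np.linalg.inv(c["cam_to_world"]);q=T[:3,:3]@p+T[:3,3]
    return np.array([c["fx"]*q[0]/q[2]+c["cx"],c["fy"]*q[1]/q[2]+c["cy"]])
E
python3 - <<'E'
from h import *
im=arm.grab_frame("top")[:,:,::-1].copy()
x0,y0,S=145,125,4
crop=cv2.resize(im[y0:230,x0:325],None,fx=S,fy=S,interpolation=cv2.INTER_CUBIC)
g=cv2.GaussianBlur(cv2.cvtColor(crop,cv2.COLOR_BGR2GRAY),(0,0),2)
f=432/0.797
C=cv2.HoughCircles(g,cv2.HOUGH_GRADIENT,1,120,param1=80,param2=15,minRadius=56,maxRadius=72)
for u,v,r in (C[0] if C is not None else []):
    U,V=(u+.5)/S-.5+x0,(v+.5)/S-.5+y0
    w=world("top",U,V,.089)
    print(np.round([U,V,r/S],1),w.round(4),"diam",2*r/S*.81/432)
    cv2.circle(crop,(int(u),int(v)),int(r),(0,0,255),1)
    a=[proj("top",np.array([w[0]+.03*np.cos(t),w[1]+.03*np.sin(t),.089])) for t in np.linspace(0,6.28,40)]
    cv2.polylines(crop,[np.int32((np.array(a)-[x0,y0]+.5)*S)],True,(0,255,0),1)
for nm,u,v in[("TL",164,142),("TR",309,148),("BR",307,216),("BL",160,209)]: print(nm,world("top",u,v,.004).round(4))
cv2.imwrite("pics/crop1.png",crop)
E
```

```text
[288.8 176.5  16. ] [ 0.5081 -0.196   0.089 ] diam 0.060093746
[233.  165.   15.3] [ 0.5303 -0.0907  0.089 ] diam 0.05728125
[177.8 166.   15.8] [0.5282 0.0137 0.089 ] diam 0.059343748
[201.  194.8  14.9] [ 0.4731 -0.0314  0.089 ] diam 0.055874996
TL [0.6003 0.0593 0.004 ]
TR [ 0.5875 -0.2469  0.004 ]
BR [ 0.4433 -0.2397  0.004 ]
BL [0.4576 0.0625 0.004 ]
```

View pics/crop1.png

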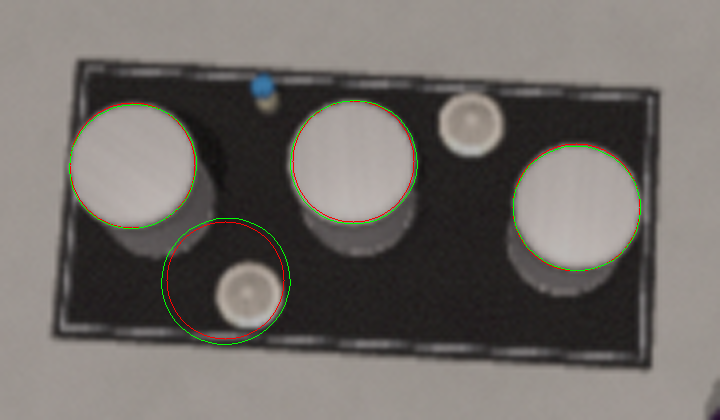

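The crop shows the three grey lids fitted by 60 mm circles. The fourth circle, by cone_a, is spurious. Lid positions are left (0.528, 0.014), middle (0.530, -0.090) and right (0.508, -0.196), with the mat yaw about -2°. All three are inside reach and on the mat. I move above the left one with the fingers closing along the mat's x.

```bash
python3 -m crank '[{"dx":0.007,"dy":-0.016,"twist":-2,"grip":1},{"dx":0.02,"dy":-0.045,"twist":-5,"grip":1},{"dx":0.035,"dy":-0.079,"twist":-9,"grip":1},{"dx":0.05,"dy":-0.112,"twist":-13,"grip":1},{"dx":0.066,"dy":-0.145,"twist":-17,"grip":1}]' 30
python3 -m crank '[{"dx":0.014,"dy":-0.032,"twist":-4,"grip":1},{"dx":0.028,"dy":-0.064,"twist":-8,"grip":1},{"dx":0.043,"dy":-0.096,"twist":-12,"grip":1},{"dx":0.058,"dy":-0.128,"twist":-16,"grip":1},{"dx":0.073,"dy":-0.16,"twist":-20,"grip":1}]'
python3 -m crank '[{"dx":0.014,"dy":-0.032,"twist":-4,"grip":1},{"dx":0.028,"dy":-0.064,"twist":-8,"grip":1},{"dx":0.043,"dy":-0.096,"twist":-12,"grip":1},{"dx":0.058,"dy":-0.128,"twist":-16,"grip":1},{"dx":0.073,"dy":-0.16,"twist":-20,"grip":1}]'
python3 -m crank '[{"dx":0.014,"dy":-0.032,"twist":-4,"grip":1},{"dx":0.028,"dy":-0.064,"twist":-8,"grip":1},{"dx":0.043,"dy":-0.096,"twist":-11,"grip":1},{"dx":0.058,"dy":-0.125,"twist":-13,"grip":1},{"dx":0.073,"dy":-0.15,"twist":-14,"grip":1}]'
python3 -m crank '[{},{},{},{},{}]'
```

```text
invalid input at $[0]: expected keys dx, dy, dz, twist, grip
invalid input at $[0]: expected keys dx, dy, dz, twist, grip
invalid input at $[0]: expected keys dx, dy, dz, twist, grip
invalid input at $[0]: expected keys dx, dy, dz, twist, grip
invalid input at $[0]: expected keys dx, dy, dz, twist, grip
```

All five keys are required in every row.

```bash
python3 -m crank '[{"dx":0.007,"dy":-0.016,"dz":0,"twist":-2,"grip":1},{"dx":0.02,"dy":-0.045,"dz":0,"twist":-5,"grip":1},{"dx":0.035,"dy":-0.079,"dz":0,"twist":-9,"grip":1},{"dx":0.05,"dy":-0.112,"dz":0,"twist":-13,"grip":1},{"dx":0.066,"dy":-0.145,"dz":0,"twist":-17,"grip":1}]' 30
python3 -m crank '[{"dx":0.014,"dy":-0.032,"dz":0,"twist":-4,"grip":1},{"dx":0.028,"dy":-0.064,"dz":0,"twist":-8,"grip":1},{"dx":0.043,"dy":-0.096,"dz":0,"twist":-12,"grip":1},{"dx":0.058,"dy":-0.128,"dz":0,"twist":-16,"grip":1},{"dx":0.073,"dy":-0.16,"dz":0,"twist":-20,"grip":1}]'
python3 -m crank '[{"dx":0.014,"dy":-0.032,"dz":0,"twist":-4,"grip":1},{"dx":0.028,"dy":-0.064,"dz":0,"twist":-8,"grip":1},{"dx":0.043,"dy":-0.096,"dz":0,"twist":-12,"grip":1},{"dx":0.058,"dy":-0.128,"dz":0,"twist":-16,"grip":1},{"dx":0.073,"dy":-0.16,"dz":0,"twist":-20,"grip":1}]'
python3 -m crank '[{"dx":0.014,"dy":-0.032,"dz":0,"twist":-4,"grip":1},{"dx":0.028,"dy":-0.064,"dz":0,"twist":-8,"grip":1},{"dx":0.043,"dy":-0.096,"dz":0,"twist":-11,"grip":1},{"dx":0.058,"dy":-0.125,"dz":0,"twist":-13,"grip":1},{"dx":0.073,"dy":-0.15,"dz":0,"twist":-14,"grip":1}]'
python3 -m crank '[{"dx":0,"dy":0,"dz":0,"twist":0,"grip":1},{"dx":0,"dy":0,"dz":0,"twist":0,"grip":1},{"dx":0,"dy":0,"dz":0,"twist":0,"grip":1},{"dx":0,"dy":0,"dz":0,"twist":0,"grip":1},{"dx":0,"dy":0,"dz":0,"twist":0,"grip":1}]'
```

```text
t: 0.57
eef_pos: [0.3095, 0.4829, 0.2261]
ee_rot: [3.141, -0.0, -0.668]
force: [1.6, 0.3, 1.0]
width: 0.0874
gripper_force: 0.0
t: 0.98
eef_pos: [0.3826, 0.3229, 0.2266]
ee_rot: [-3.142, 0.0, -1.018]
force: [0.6, 0.6, -0.3]
width: 0.0878
gripper_force: 0.0
t: 1.4
eef_pos: [0.4556, 0.1629, 0.2267]
ee_rot: [-3.141, 0.0, -1.367]
force: [0.6, 0.6, -0.0]
width: 0.0875
gripper_force: 0.0
t: 1.82
eef_pos: [0.5286, 0.0125, 0.2266]
ee_rot: [3.142, 0.0, -1.611]
force: [0.0, 0.2, 0.5]
width: 0.0873
gripper_force: 0.0
t: 2.23
eef_pos: [0.528, 0.0154, 0.2267]
ee_rot: [-3.141, 0.0, -1.607]
force: [-0.4, 0.1, -0.3]
width: 0.088
gripper_force: 0.0
```

The arm tracks accurately, and the grasp axis now matches the mat's x. I descend to TCP z ≈ 0.036, close, and check before lifting.

```bash
python3 -m crank '[{"dx":0,"dy":-0.001,"dz":-0.02,"twist":0,"grip":1},{"dx":0,"dy":-0.001,"dz":-0.045,"twist":0,"grip":1},{"dx":0,"dy":-0.001,"dz":-0.07,"twist":0,"grip":1},{"dx":0,"dy":-0.001,"dz":-0.09,"twist":0,"grip":1},{"dx":0,"dy":-0.001,"dz":-0.105,"twist":0,"grip":1}]'
python3 -m crank '[{"dx":0,"dy":0,"dz":-0.02,"twist":0,"grip":1},{"dx":0,"dy":0,"dz":-0.04,"twist":0,"grip":1},{"dx":0,"dy":0,"dz":-0.06,"twist":0,"grip":1},{"dx":0,"dy":0,"dz":-0.077,"twist":0,"grip":1},{"dx":0,"dy":0,"dz":-0.085,"twist":0,"grip":1}]'
python3 -m crank '[{"dx":0,"dy":0,"dz":0,"twist":0,"grip":0.6},{"dx":0,"dy":0,"dz":0,"twist":0,"grip":0.5},{"dx":0,"dy":0,"dz":0,"twist":0,"grip":0.4},{"dx":0,"dy":0,"dz":0,"twist":0,"grip":0.35},{"dx":0,"dy":0,"dz":0,"twist":0,"grip":0.3}]' 30
python3 -m crank '[{"dx":0,"dy":0,"dz":0,"twist":0,"grip":0},{"dx":0,"dy":0,"dz":0,"twist":0,"grip":-0.5},{"dx":0,"dy":0,"dz":0,"twist":0,"grip":-1},{"dx":0,"dy":0,"dz":0,"twist":0,"grip":-1},{"dx":0,"dy":0,"dz":0,"twist":0,"grip":-1}]'
python3 -m crank '[{"dx":0,"dy":0,"dz":0,"twist":0,"grip":-1},{"dx":0,"dy":0,"dz":0,"twist":0,"grip":-1},{"dx":0,"dy":0,"dz":0,"twist":0,"grip":-1},{"dx":0,"dy":0,"dz":0,"twist":0,"grip":-1},{"dx":0,"dy":0,"dz":0,"twist":0,"grip":-1}]'
```

```text
t: 2.65
eef_pos: [0.5273, 0.0143, 0.12]
ee_rot: [3.14, -0.0, -1.607]
force: [-0.3, 0.5, -0.3]
width: 0.0875
gripper_force: 0.0
t: 3.07
eef_pos: [0.527, 0.0142, 0.0347]
ee_rot: [3.139, -0.001, -1.607]
force: [-1.3, -0.1, 0.5]
width: 0.0877
gripper_force: 0.0
t: 3.48
eef_pos: [0.529, 0.0139, 0.0376]
ee_rot: [-3.14, 0.001, -1.608]
force: [0.2, 0.8, 0.4]
width: 0.0605
gripper_force: 0.0
t: 3.9
eef_pos: [0.5289, 0.0138, 0.0374]
ee_rot: [-3.14, 0.0, -1.608]
force: [-2.4, 1.3, 5.9]
width: 0.0572
gripper_force: 30.0
t: 4.32
eef_pos: [0.5289, 0.0138, 0.0374]
ee_rot: [-3.14, 0.0, -1.608]
force: [-1.7, 0.6, 6.6]
width: 0.0571
gripper_force: 30.0
```

The fingers stopped at 57 mm on the body with 30 N. I lift 10 cm and read the weight at rest.

```bash
python3 -m crank '[{"dx":0,"dy":0,"dz":0.003,"twist":0,"grip":-1},{"dx":0,"dy":0,"dz":0.01,"twist":0,"grip":-1},{"dx":0,"dy":0,"dz":0.02,"twist":0,"grip":-1},{"dx":0,"dy":0,"dz":0.032,"twist":0,"grip":-1},{"dx":0,"dy":0,"dz":0.044,"twist":0,"grip":-1}]'
python3 -m crank '[{"dx":0,"dy":0,"dz":0.014,"twist":0,"grip":-1},{"dx":0,"dy":0,"dz":0.028,"twist":0,"grip":-1},{"dx":0,"dy":0,"dz":0.042,"twist":0,"grip":-1},{"dx":0,"dy":0,"dz":0.052,"twist":0,"grip":-1},{"dx":0,"dy":0,"dz":0.056,"twist":0,"grip":-1}]'
python3 -m crank '[{"dx":0,"dy":0,"dz":0,"twist":0,"grip":-1},{"dx":0,"dy":0,"dz":0,"twist":0,"grip":-1},{"dx":0,"dy":0,"dz":0,"twist":0,"grip":-1},{"dx":0,"dy":0,"dz":0,"twist":0,"grip":-1},{"dx":0,"dy":0,"dz":0,"twist":0,"grip":-1}]'
python3 -m crank '[{"dx":0,"dy":0,"dz":0,"twist":0,"grip":-1},{"dx":0,"dy":0,"dz":0,"twist":0,"grip":-1},{"dx":0,"dy":0,"dz":0,"twist":0,"grip":-1},{"dx":0,"dy":0,"dz":0,"twist":0,"grip":-1},{"dx":0,"dy":0,"dz":0,"twist":0,"grip":-1}]'
python3 -m crank '[{"dx":0,"dy":0,"dz":0,"twist":0,"grip":-1},{"dx":0,"dy":0,"dz":0,"twist":0,"grip":-1},{"dx":0,"dy":0,"dz":0,"twist":0,"grip":-1},{"dx":0,"dy":0,"dz":0,"twist":0,"grip":-1},{"dx":0,"dy":0,"dz":0,"twist":0,"grip":-1}]'
python3 -c "
from h import *
s=arm.get_state();print(np.round(s['joint_efforts'],2),s['force'],s['moment'])
cv2.imwrite('pics/lift1.png',arm.grab_frame('scene')[:,:,::-1])"
```

```text
t: 4.73
eef_pos: [0.5282, 0.0135, 0.0816]
ee_rot: [3.141, -0.0, -1.608]
force: [0.8, -0.1, -3.3]
width: 0.0572
gripper_force: 30.0
t: 5.15
eef_pos: [0.5291, 0.0138, 0.1387]
ee_rot: [-3.139, 0.001, -1.608]
force: [0.4, -0.5, -2.6]
width: 0.0576
gripper_force: 30.0
t: 5.57
eef_pos: [0.528, 0.0135, 0.1358]
ee_rot: [3.14, -0.001, -1.608]
force: [-0.6, -0.4, -3.3]
width: 0.0574
gripper_force: 30.0
t: 5.98
eef_pos: [0.5284, 0.0136, 0.1366]
ee_rot: [3.142, -0.0, -1.608]
force: [-0.5, -0.7, -2.4]
width: 0.0572
gripper_force: 30.0
t: 6.4
eef_pos: [0.5284, 0.0136, 0.1366]
ee_rot: [-3.142, 0.0, -1.608]
force: [-0.4, -0.3, -3.6]
width: 0.0573
gripper_force: 30.0
[  0.   -42.67  26.13   6.41  -0.     0.  ] [-0.39506954 -0.31441845 -3.61669438] [ 0.06275371 -0.03818871  0.04292045]
```

View pics/lift1.png

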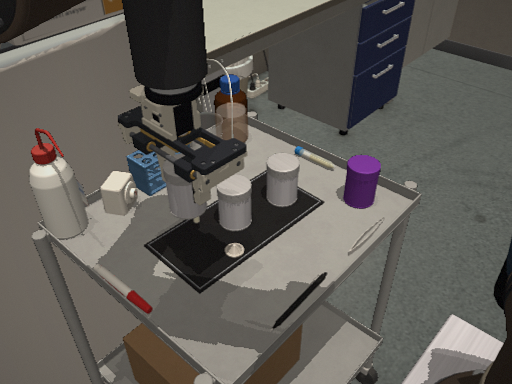

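The picture shows the left canister held upright near pixel (182,195), with the others untouched. It weighs about 3.1 N (0.31 kg), so it is nickel. I set it down gently and release.

```bash
python3 -m crank '[{"dx":0,"dy":0,"dz":-0.01,"twist":0,"grip":-1},{"dx":0,"dy":0,"dz":-0.025,"twist":0,"grip":-1},{"dx":0,"dy":0,"dz":-0.045,"twist":0,"grip":-1},{"dx":0,"dy":0,"dz":-0.06,"twist":0,"grip":-1},{"dx":0,"dy":0,"dz":-0.072,"twist":0,"grip":-1}]'
python3 -m crank '[{"dx":0,"dy":0,"dz":-0.008,"twist":0,"grip":-1},{"dx":0,"dy":0,"dz":-0.014,"twist":0,"grip":-1},{"dx":0,"dy":0,"dz":-0.019,"twist":0,"grip":-1},{"dx":0,"dy":0,"dz":-0.022,"twist":0,"grip":-1},{"dx":0,"dy":0,"dz":-0.024,"twist":0,"grip":-1}]'
python3 -m crank '[{"dx":0,"dy":0,"dz":-0.001,"twist":0,"grip":-1},{"dx":0,"dy":0,"dz":-0.002,"twist":0,"grip":-1},{"dx":0,"dy":0,"dz":-0.003,"twist":0,"grip":-1},{"dx":0,"dy":0,"dz":-0.004,"twist":0,"grip":-1},{"dx":0,"dy":0,"dz":-0.004,"twist":0,"grip":-1}]'
python3 -m crank '[{"dx":0,"dy":0,"dz":0,"twist":0,"grip":-1},{"dx":0,"dy":0,"dz":0,"twist":0,"grip":-1},{"dx":0,"dy":0,"dz":0,"twist":0,"grip":-1},{"dx":0,"dy":0,"dz":0,"twist":0,"grip":-1},{"dx":0,"dy":0,"dz":0,"twist":0,"grip":-1}]'
```

```text
t: 6.87
eef_pos: [0.5275, 0.0133, 0.0626]
ee_rot: [3.14, -0.0, -1.608]
force: [0.3, 0.8, -1.8]
width: 0.0571
gripper_force: 30.0
t: 7.28
eef_pos: [0.5285, 0.0136, 0.0405]
ee_rot: [-3.141, 0.0, -1.608]
force: [-0.2, -0.4, -2.6]
width: 0.0573
gripper_force: 30.0
t: 7.7
eef_pos: [0.5287, 0.0137, 0.0374]
ee_rot: [-3.141, 0.0, -1.608]
force: [-2.2, -0.6, 4.0]
width: 0.057
gripper_force: 30.0
t: 8.12
eef_pos: [0.5287, 0.0137, 0.0374]
ee_rot: [-3.141, 0.0, -1.608]
force: [-3.6, 1.3, 5.8]
width: 0.0571
gripper_force: 30.0
```

It is standing on the mat, with the wrist feeling about 6 N of upward contact. I release, rise and cross over the middle canister.

```bash
python3 -m crank '[{"dx":0,"dy":0,"dz":0,"twist":0,"grip":0.5},{"dx":0,"dy":0,"dz":0,"twist":0,"grip":0.7},{"dx":0,"dy":0,"dz":0,"twist":0,"grip":1},{"dx":0,"dy":0,"dz":0,"twist":0,"grip":1},{"dx":0,"dy":0,"dz":0,"twist":0,"grip":1}]'
python3 -m crank '[{"dx":0,"dy":0,"dz":0.008,"twist":0,"grip":1},{"dx":0,"dy":0,"dz":0.025,"twist":0,"grip":1},{"dx":0,"dy":0,"dz":0.05,"twist":0,"grip":1},{"dx":0,"dy":0,"dz":0.07,"twist":0,"grip":1},{"dx":0,"dy":0,"dz":0.085,"twist":0,"grip":1}]'
python3 -m crank '[{"dx":0,"dy":0,"dz":0.015,"twist":0,"grip":1},{"dx":0,"dy":-0.015,"dz":0.02,"twist":0,"grip":1},{"dx":0.001,"dy":-0.045,"dz":0.02,"twist":0,"grip":1},{"dx":0.002,"dy":-0.08,"dz":0.02,"twist":0,"grip":1},{"dx":0.002,"dy":-0.104,"dz":0.02,"twist":0,"grip":1}]'
python3 -m crank '[{"dx":0,"dy":0,"dz":0,"twist":0,"grip":1},{"dx":0,"dy":0,"dz":0,"twist":0,"grip":1},{"dx":0,"dy":0,"dz":0,"twist":0,"grip":1},{"dx":0,"dy":0,"dz":0,"twist":0,"grip":1},{"dx":0,"dy":0,"dz":0,"twist":0,"grip":1}]'
python3 -c "
from h import *
print(arm.get_state()['force'])
cv2.imwrite('pics/mid1.png',arm.grab_frame('scene')[:,:,::-1])"
```

```text
t: 8.53
eef_pos: [0.5284, 0.0136, 0.0366]
ee_rot: [-3.141, 0.0, -1.608]
force: [0.4, -0.4, -0.0]
width: 0.084
gripper_force: 0.0
t: 8.95
eef_pos: [0.529, 0.0137, 0.124]
ee_rot: [-3.14, 0.0, -1.608]
force: [1.4, 0.7, 0.4]
width: 0.0875
gripper_force: 0.0
t: 9.37
eef_pos: [0.5304, -0.092, 0.1425]
ee_rot: [-3.141, 0.0, -1.607]
force: [0.5, -0.7, -0.3]
width: 0.0877
gripper_force: 0.0
t: 9.78
eef_pos: [0.5305, -0.0896, 0.1418]
ee_rot: [-3.141, 0.0, -1.607]
force: [-0.1, 0.2, -0.9]
width: 0.0878
gripper_force: 0.0
[-0.05559635  0.21937773 -0.90437742]
```

View pics/mid1.png

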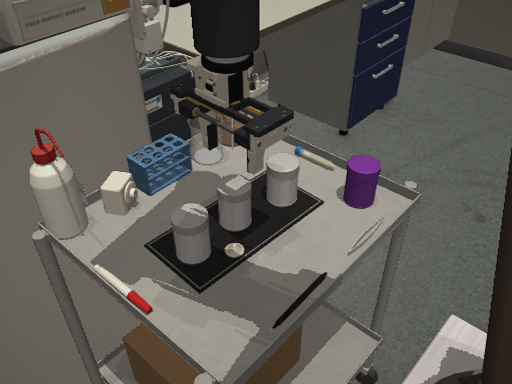

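The left canister stands upright in its old place at (192,235), the gripper straddles the middle one at (235,203), and nothing else has moved. I descend 0.105 m, grip and lift.

```bash
python3 -m crank '[{"dx":0,"dy":0,"dz":-0.02,"twist":0,"grip":1},{"dx":0,"dy":0,"dz":-0.045,"twist":0,"grip":1},{"dx":0,"dy":0,"dz":-0.07,"twist":0,"grip":1},{"dx":0,"dy":0,"dz":-0.092,"twist":0,"grip":1},{"dx":0,"dy":0,"dz":-0.105,"twist":0,"grip":1}]'
python3 -m crank '[{"dx":0,"dy":0,"dz":0,"twist":0,"grip":0.6},{"dx":0,"dy":0,"dz":0,"twist":0,"grip":0.5},{"dx":0,"dy":0,"dz":0,"twist":0,"grip":0.4},{"dx":0,"dy":0,"dz":0,"twist":0,"grip":0.35},{"dx":0,"dy":0,"dz":0,"twist":0,"grip":0.3}]' 32
python3 -m crank '[{"dx":0,"dy":0,"dz":0,"twist":0,"grip":0},{"dx":0,"dy":0,"dz":0,"twist":0,"grip":-0.5},{"dx":0,"dy":0,"dz":0,"twist":0,"grip":-1},{"dx":0,"dy":0,"dz":0,"twist":0,"grip":-1},{"dx":0,"dy":0,"dz":0,"twist":0,"grip":-1}]'
python3 -m crank '[{"dx":0,"dy":0,"dz":0,"twist":0,"grip":-1},{"dx":0,"dy":0,"dz":0,"twist":0,"grip":-1},{"dx":0,"dy":0,"dz":0,"twist":0,"grip":-1},{"dx":0,"dy":0,"dz":0,"twist":0,"grip":-1},{"dx":0,"dy":0,"dz":0,"twist":0,"grip":-1}]'
```

```text
t: 10.25
eef_pos: [0.5291, -0.0899, 0.0343]
ee_rot: [3.139, -0.0, -1.607]
force: [-0.6, 0.3, -0.2]
width: 0.0876
gripper_force: 0.0
t: 10.67
eef_pos: [0.5311, -0.0902, 0.0377]
ee_rot: [-3.14, 0.0, -1.608]
force: [-3.3, 1.3, 2.8]
width: 0.0608
gripper_force: 2.3
t: 11.08
eef_pos: [0.5303, -0.0903, 0.0376]
ee_rot: [-3.141, 0.0, -1.608]
force: [-3.1, 2.0, 5.5]
width: 0.0583
gripper_force: 32.0
t: 11.5
eef_pos: [0.5303, -0.0903, 0.0376]
ee_rot: [-3.141, 0.0, -1.608]
force: [-2.0, 2.1, 5.5]
width: 0.0575
gripper_force: 32.0
```

```bash
python3 -m crank '[{"dx":0,"dy":0,"dz":0.003,"twist":0,"grip":-1},{"dx":0,"dy":0,"dz":0.01,"twist":0,"grip":-1},{"dx":0,"dy":0,"dz":0.02,"twist":0,"grip":-1},{"dx":0,"dy":0,"dz":0.032,"twist":0,"grip":-1},{"dx":0,"dy":0,"dz":0.044,"twist":0,"grip":-1}]'
python3 -m crank '[{"dx":0,"dy":0,"dz":0.014,"twist":0,"grip":-1},{"dx":0,"dy":0,"dz":0.028,"twist":0,"grip":-1},{"dx":0,"dy":0,"dz":0.042,"twist":0,"grip":-1},{"dx":0,"dy":0,"dz":0.052,"twist":0,"grip":-1},{"dx":0,"dy":0,"dz":0.056,"twist":0,"grip":-1}]'
python3 -m crank '[{"dx":0,"dy":0,"dz":0,"twist":0,"grip":-1},{"dx":0,"dy":0,"dz":0,"twist":0,"grip":-1},{"dx":0,"dy":0,"dz":0,"twist":0,"grip":-1},{"dx":0,"dy":0,"dz":0,"twist":0,"grip":-1},{"dx":0,"dy":0,"dz":0,"twist":0,"grip":-1}]'
python3 -m crank '[{"dx":0,"dy":0,"dz":0,"twist":0,"grip":-1},{"dx":0,"dy":0,"dz":0,"twist":0,"grip":-1},{"dx":0,"dy":0,"dz":0,"twist":0,"grip":-1},{"dx":0,"dy":0,"dz":0,"twist":0,"grip":-1},{"dx":0,"dy":0,"dz":0,"twist":0,"grip":-1}]'
python3 -m crank '[{"dx":0,"dy":0,"dz":0,"twist":0,"grip":-1},{"dx":0,"dy":0,"dz":0,"twist":0,"grip":-1},{"dx":0,"dy":0,"dz":0,"twist":0,"grip":-1},{"dx":0,"dy":0,"dz":0,"twist":0,"grip":-1},{"dx":0,"dy":0,"dz":0,"twist":0,"grip":-1}]'
python3 -c "
from h import *
s=arm.get_state();print(np.round(s['joint_efforts'],2),s['force'],s['moment'])"
```

```text
t: 11.92
eef_pos: [0.5301, -0.0905, 0.0815]
ee_rot: [3.141, 0.0, -1.608]
force: [0.0, -0.3, -5.7]
width: 0.0578
gripper_force: 32.0
t: 12.33
eef_pos: [0.5311, -0.0904, 0.1387]
ee_rot: [-3.139, 0.0, -1.608]
force: [0.9, -0.6, -4.7]
width: 0.058
gripper_force: 32.0
t: 12.75
eef_pos: [0.5299, -0.0905, 0.1358]
ee_rot: [3.14, -0.0, -1.608]
force: [0.2, 0.2, -6.9]
width: 0.0583
gripper_force: 32.0
t: 13.17
eef_pos: [0.5304, -0.0904, 0.1365]
ee_rot: [3.142, -0.0, -1.608]
force: [0.2, -0.3, -5.8]
width: 0.0582
gripper_force: 32.0
t: 13.58
eef_pos: [0.5304, -0.0904, 0.1366]
ee_rot: [-3.142, 0.0, -1.608]
force: [-0.3, -0.4, -5.2]
width: 0.0582
gripper_force: 32.0
[-0.000e+00 -4.543e+01  2.730e+01  6.870e+00  2.000e-02 -0.000e+00] [-0.29698156 -0.40510435 -5.24596154] [ 0.11688253 -0.06051916 -0.01321736]
```

The middle one weighs about 5.6 N (0.57 kg), so it is the platinum set. The right one must still be hefted, so I set the middle one down.

```bash
python3 -m crank '[{"dx":0,"dy":0,"dz":-0.01,"twist":0,"grip":-1},{"dx":0,"dy":0,"dz":-0.025,"twist":0,"grip":-1},{"dx":0,"dy":0,"dz":-0.045,"twist":0,"grip":-1},{"dx":0,"dy":0,"dz":-0.06,"twist":0,"grip":-1},{"dx":0,"dy":0,"dz":-0.072,"twist":0,"grip":-1}]'
python3 -m crank '[{"dx":0,"dy":0,"dz":-0.008,"twist":0,"grip":-1},{"dx":0,"dy":0,"dz":-0.014,"twist":0,"grip":-1},{"dx":0,"dy":0,"dz":-0.019,"twist":0,"grip":-1},{"dx":0,"dy":0,"dz":-0.022,"twist":0,"grip":-1},{"dx":0,"dy":0,"dz":-0.024,"twist":0,"grip":-1}]'
python3 -m crank '[{"dx":0,"dy":0,"dz":-0.001,"twist":0,"grip":-1},{"dx":0,"dy":0,"dz":-0.002,"twist":0,"grip":-1},{"dx":0,"dy":0,"dz":-0.003,"twist":0,"grip":-1},{"dx":0,"dy":0,"dz":-0.004,"twist":0,"grip":-1},{"dx":0,"dy":0,"dz":-0.004,"twist":0,"grip":-1}]'
python3 -m crank '[{"dx":0,"dy":0,"dz":0,"twist":0,"grip":-1},{"dx":0,"dy":0,"dz":0,"twist":0,"grip":-1},{"dx":0,"dy":0,"dz":0,"twist":0,"grip":-1},{"dx":0,"dy":0,"dz":0,"twist":0,"grip":-1},{"dx":0,"dy":0,"dz":0,"twist":0,"grip":-1}]'
```

```text
t: 14.0
eef_pos: [0.5295, -0.0905, 0.0626]
ee_rot: [3.14, -0.0, -1.608]
force: [0.8, 0.8, -5.5]
width: 0.0582
gripper_force: 32.0
t: 14.42
eef_pos: [0.5306, -0.0904, 0.0405]
ee_rot: [-3.141, 0.0, -1.608]
force: [-0.3, 0.4, -5.5]
width: 0.0578
gripper_force: 32.0
t: 14.83
eef_pos: [0.5307, -0.0904, 0.0376]
ee_rot: [-3.141, -0.0, -1.608]
force: [-3.2, 1.0, 3.0]
width: 0.0579
gripper_force: 32.0
t: 15.25
eef_pos: [0.5308, -0.0904, 0.0376]
ee_rot: [-3.14, 0.0, -1.608]
force: [-3.3, 1.5, 6.2]
width: 0.0578
gripper_force: 32.0
```

It is down. I release and go to the right canister: dx -0.022, dy -0.105.

```bash
python3 -m crank '[{"dx":0,"dy":0,"dz":0,"twist":0,"grip":0.5},{"dx":0,"dy":0,"dz":0,"twist":0,"grip":0.7},{"dx":0,"dy":0,"dz":0,"twist":0,"grip":1},{"dx":0,"dy":0,"dz":0,"twist":0,"grip":1},{"dx":0,"dy":0,"dz":0,"twist":0,"grip":1}]'
python3 -m crank '[{"dx":0,"dy":0,"dz":0.008,"twist":0,"grip":1},{"dx":0,"dy":0,"dz":0.025,"twist":0,"grip":1},{"dx":0,"dy":0,"dz":0.05,"twist":0,"grip":1},{"dx":0,"dy":0,"dz":0.07,"twist":0,"grip":1},{"dx":0,"dy":0,"dz":0.085,"twist":0,"grip":1}]'
python3 -m crank '[{"dx":0,"dy":0,"dz":0.015,"twist":0,"grip":1},{"dx":-0.003,"dy":-0.015,"dz":0.02,"twist":0,"grip":1},{"dx":-0.01,"dy":-0.045,"dz":0.02,"twist":0,"grip":1},{"dx":-0.017,"dy":-0.08,"dz":0.02,"twist":0,"grip":1},{"dx":-0.022,"dy":-0.105,"dz":0.02,"twist":0,"grip":1}]'
python3 -m crank '[{"dx":0,"dy":0,"dz":0,"twist":0,"grip":1},{"dx":0,"dy":0,"dz":0,"twist":0,"grip":1},{"dx":0,"dy":0,"dz":0,"twist":0,"grip":1},{"dx":0,"dy":0,"dz":0,"twist":0,"grip":1},{"dx":0,"dy":0,"dz":0,"twist":0,"grip":1}]'
python3 -c "
from h import *
cv2.imwrite('pics/right1.png',arm.grab_frame('scene')[:,:,::-1])"
```

```text
t: 15.67
eef_pos: [0.5306, -0.0904, 0.0366]
ee_rot: [-3.141, 0.0, -1.608]
force: [1.0, -0.6, 0.3]
width: 0.0847
gripper_force: 0.0
t: 16.08
eef_pos: [0.5311, -0.0905, 0.1241]
ee_rot: [-3.139, 0.0, -1.608]
force: [1.0, 0.4, -0.1]
width: 0.0875
gripper_force: 0.0
t: 16.5
eef_pos: [0.5079, -0.1969, 0.1425]
ee_rot: [-3.141, -0.0, -1.607]
force: [-0.0, 0.1, -0.6]
width: 0.0878
gripper_force: 0.0
t: 16.92
eef_pos: [0.5087, -0.1947, 0.1417]
ee_rot: [-3.141, 0.0, -1.607]
force: [0.1, -0.1, 0.7]
width: 0.0876
gripper_force: 0.0
```

View pics/right1.png

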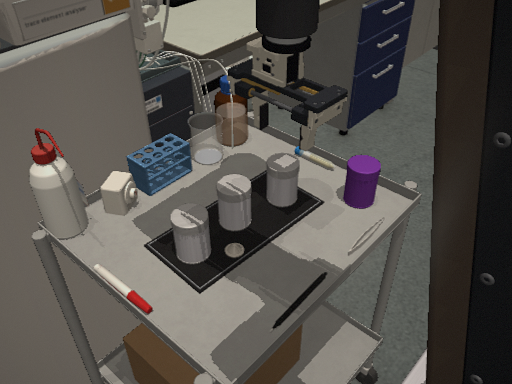

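The left (192,235) and middle (235,203) canisters stand upright in place, and the gripper is over the right one at (282,180). I descend and grip.

```bash
python3 -m crank '[{"dx":0,"dy":-0.001,"dz":-0.02,"twist":0,"grip":1},{"dx":0,"dy":-0.001,"dz":-0.045,"twist":0,"grip":1},{"dx":0,"dy":-0.001,"dz":-0.07,"twist":0,"grip":1},{"dx":0,"dy":-0.001,"dz":-0.092,"twist":0,"grip":1},{"dx":0,"dy":-0.001,"dz":-0.105,"twist":0,"grip":1}]'
python3 -m crank '[{"dx":0,"dy":0,"dz":0,"twist":0,"grip":0.6},{"dx":0,"dy":0,"dz":0,"twist":0,"grip":0.5},{"dx":0,"dy":0,"dz":0,"twist":0,"grip":0.4},{"dx":0,"dy":0,"dz":0,"twist":0,"grip":0.35},{"dx":0,"dy":0,"dz":0,"twist":0,"grip":0.3}]' 32
python3 -m crank '[{"dx":0,"dy":0,"dz":0,"twist":0,"grip":0},{"dx":0,"dy":0,"dz":0,"twist":0,"grip":-0.5},{"dx":0,"dy":0,"dz":0,"twist":0,"grip":-1},{"dx":0,"dy":0,"dz":0,"twist":0,"grip":-1},{"dx":0,"dy":0,"dz":0,"twist":0,"grip":-1}]'
python3 -m crank '[{"dx":0,"dy":0,"dz":0,"twist":0,"grip":-1},{"dx":0,"dy":0,"dz":0,"twist":0,"grip":-1},{"dx":0,"dy":0,"dz":0,"twist":0,"grip":-1},{"dx":0,"dy":0,"dz":0,"twist":0,"grip":-1},{"dx":0,"dy":0,"dz":0,"twist":0,"grip":-1}]'
```

```text
t: 17.38
eef_pos: [0.5073, -0.1956, 0.0343]
ee_rot: [3.139, 0.0, -1.607]
force: [0.7, -1.1, 0.2]
width: 0.0876
gripper_force: 0.0
t: 17.8
eef_pos: [0.5092, -0.1963, 0.0378]
ee_rot: [-3.139, -0.0, -1.608]
force: [-0.0, 0.2, -0.6]
width: 0.0606
gripper_force: 0.0
t: 18.22
eef_pos: [0.509, -0.1964, 0.0377]
ee_rot: [-3.14, -0.0, -1.608]
force: [-0.5, 2.0, 6.0]
width: 0.0584
gripper_force: 32.0
t: 18.63
eef_pos: [0.509, -0.1964, 0.0377]
ee_rot: [-3.14, -0.0, -1.608]
force: [-0.7, 1.6, 7.1]
width: 0.0579
gripper_force: 32.0
```

```bash
python3 -m crank '[{"dx":0,"dy":0,"dz":0.003,"twist":0,"grip":-1},{"dx":0,"dy":0,"dz":0.01,"twist":0,"grip":-1},{"dx":0,"dy":0,"dz":0.02,"twist":0,"grip":-1},{"dx":0,"dy":0,"dz":0.032,"twist":0,"grip":-1},{"dx":0,"dy":0,"dz":0.044,"twist":0,"grip":-1}]'
python3 -m crank '[{"dx":0,"dy":0,"dz":0.014,"twist":0,"grip":-1},{"dx":0,"dy":0,"dz":0.028,"twist":0,"grip":-1},{"dx":0,"dy":0,"dz":0.042,"twist":0,"grip":-1},{"dx":0,"dy":0,"dz":0.052,"twist":0,"grip":-1},{"dx":0,"dy":0,"dz":0.056,"twist":0,"grip":-1}]'
python3 -m crank '[{"dx":0,"dy":0,"dz":0,"twist":0,"grip":-1},{"dx":0,"dy":0,"dz":0,"twist":0,"grip":-1},{"dx":0,"dy":0,"dz":0,"twist":0,"grip":-1},{"dx":0,"dy":0,"dz":0,"twist":0,"grip":-1},{"dx":0,"dy":0,"dz":0,"twist":0,"grip":-1}]'
python3 -m crank '[{"dx":0,"dy":0,"dz":0,"twist":0,"grip":-1},{"dx":0,"dy":0,"dz":0,"twist":0,"grip":-1},{"dx":0,"dy":0,"dz":0,"twist":0,"grip":-1},{"dx":0,"dy":0,"dz":0,"twist":0,"grip":-1},{"dx":0,"dy":0,"dz":0,"twist":0,"grip":-1}]'
python3 -m crank '[{"dx":0,"dy":0,"dz":0,"twist":0,"grip":-1},{"dx":0,"dy":0,"dz":0,"twist":0,"grip":-1},{"dx":0,"dy":0,"dz":0,"twist":0,"grip":-1},{"dx":0,"dy":0,"dz":0,"twist":0,"grip":-1},{"dx":0,"dy":0,"dz":0,"twist":0,"grip":-1}]'
python3 -c "
from h import *
s=arm.get_state();print(np.round(s['joint_efforts'],2),s['force'],s['moment'])"
```

```text
t: 19.05
eef_pos: [0.5082, -0.1965, 0.0816]
ee_rot: [3.141, -0.0, -1.608]
force: [-0.3, -0.3, -2.6]
width: 0.0578
gripper_force: 32.0
t: 19.47
eef_pos: [0.5091, -0.1966, 0.1388]
ee_rot: [-3.139, -0.0, -1.608]
force: [-0.1, -0.4, -2.3]
width: 0.0585
gripper_force: 32.0
t: 19.88
eef_pos: [0.5079, -0.1964, 0.1358]
ee_rot: [3.14, 0.0, -1.608]
force: [-0.4, -0.2, -3.4]
width: 0.0583
gripper_force: 32.0
t: 20.3
eef_pos: [0.5083, -0.1964, 0.1365]
ee_rot: [3.142, -0.0, -1.608]
force: [0.1, -0.7, -2.2]
width: 0.0584
gripper_force: 32.0
t: 20.72
eef_pos: [0.5083, -0.1964, 0.1366]
ee_rot: [-3.142, 0.0, -1.608]
force: [-0.5, -0.6, -2.4]
width: 0.0589
gripper_force: 32.0
[ 0.000e+00 -4.485e+01  2.622e+01  6.410e+00  3.000e-02  0.000e+00] [-0.50117749 -0.60620103 -2.38168468] [ 0.10651111 -0.03636715  0.01126168]
```

The right one weighs about 2.6 N, so it is nickel and the middle one is the heaviest. I set the right one back.

```bash
python3 -m crank '[{"dx":0,"dy":0,"dz":-0.01,"twist":0,"grip":-1},{"dx":0,"dy":0,"dz":-0.025,"twist":0,"grip":-1},{"dx":0,"dy":0,"dz":-0.045,"twist":0,"grip":-1},{"dx":0,"dy":0,"dz":-0.06,"twist":0,"grip":-1},{"dx":0,"dy":0,"dz":-0.072,"twist":0,"grip":-1}]'
python3 -m crank '[{"dx":0,"dy":0,"dz":-0.008,"twist":0,"grip":-1},{"dx":0,"dy":0,"dz":-0.014,"twist":0,"grip":-1},{"dx":0,"dy":0,"dz":-0.019,"twist":0,"grip":-1},{"dx":0,"dy":0,"dz":-0.022,"twist":0,"grip":-1},{"dx":0,"dy":0,"dz":-0.024,"twist":0,"grip":-1}]'
python3 -m crank '[{"dx":0,"dy":0,"dz":-0.001,"twist":0,"grip":-1},{"dx":0,"dy":0,"dz":-0.002,"twist":0,"grip":-1},{"dx":0,"dy":0,"dz":-0.003,"twist":0,"grip":-1},{"dx":0,"dy":0,"dz":-0.004,"twist":0,"grip":-1},{"dx":0,"dy":0,"dz":-0.004,"twist":0,"grip":-1}]'
python3 -m crank '[{"dx":0,"dy":0,"dz":0,"twist":0,"grip":-1},{"dx":0,"dy":0,"dz":0,"twist":0,"grip":-1},{"dx":0,"dy":0,"dz":0,"twist":0,"grip":-1},{"dx":0,"dy":0,"dz":0,"twist":0,"grip":-1},{"dx":0,"dy":0,"dz":0,"twist":0,"grip":-1}]'
```

```text
t: 21.13
eef_pos: [0.5074, -0.1963, 0.0625]
ee_rot: [3.14, 0.0, -1.608]
force: [-0.4, -0.1, -2.4]
width: 0.0582
gripper_force: 32.0
t: 21.55
eef_pos: [0.5086, -0.1964, 0.0405]
ee_rot: [-3.141, -0.0, -1.608]
force: [0.5, -0.2, -2.3]
width: 0.0581
gripper_force: 32.0
t: 21.97
eef_pos: [0.5087, -0.1965, 0.0377]
ee_rot: [-3.141, -0.0, -1.608]
force: [-3.5, 1.2, 6.9]
width: 0.0585
gripper_force: 32.0
t: 22.38
eef_pos: [0.5087, -0.1964, 0.0377]
ee_rot: [-3.14, -0.0, -1.608]
force: [-2.8, 2.3, 5.9]
width: 0.0581
gripper_force: 32.0
```

It is down. I release and return over the middle canister (dx +0.022, dy +0.106).

```bash
python3 -m crank '[{"dx":0,"dy":0,"dz":0,"twist":0,"grip":0.5},{"dx":0,"dy":0,"dz":0,"twist":0,"grip":0.7},{"dx":0,"dy":0,"dz":0,"twist":0,"grip":1},{"dx":0,"dy":0,"dz":0,"twist":0,"grip":1},{"dx":0,"dy":0,"dz":0,"twist":0,"grip":1}]'
python3 -m crank '[{"dx":0,"dy":0,"dz":0.008,"twist":0,"grip":1},{"dx":0,"dy":0,"dz":0.025,"twist":0,"grip":1},{"dx":0,"dy":0,"dz":0.05,"twist":0,"grip":1},{"dx":0,"dy":0,"dz":0.07,"twist":0,"grip":1},{"dx":0,"dy":0,"dz":0.085,"twist":0,"grip":1}]'
python3 -m crank '[{"dx":0,"dy":0,"dz":0.015,"twist":0,"grip":1},{"dx":0.003,"dy":0.015,"dz":0.02,"twist":0,"grip":1},{"dx":0.01,"dy":0.045,"dz":0.02,"twist":0,"grip":1},{"dx":0.017,"dy":0.08,"dz":0.02,"twist":0,"grip":1},{"dx":0.022,"dy":0.106,"dz":0.02,"twist":0,"grip":1}]'
python3 -m crank '[{"dx":0,"dy":0,"dz":0,"twist":0,"grip":1},{"dx":0,"dy":0,"dz":0,"twist":0,"grip":1},{"dx":0,"dy":0,"dz":0,"twist":0,"grip":1},{"dx":0,"dy":0,"dz":0,"twist":0,"grip":1},{"dx":0,"dy":0,"dz":0,"twist":0,"grip":1}]'
python3 -c "
from h import *
cv2.imwrite('pics/back1.png',arm.grab_frame('scene')[:,:,::-1])"
```

```text
t: 22.8
eef_pos: [0.5085, -0.1964, 0.0366]
ee_rot: [-3.141, -0.0, -1.608]
force: [0.1, 0.4, -0.2]
width: 0.0847
gripper_force: 0.0
t: 23.22
eef_pos: [0.5091, -0.1966, 0.1241]
ee_rot: [-3.139, -0.0, -1.608]
force: [0.7, 0.0, 0.3]
width: 0.0876
gripper_force: 0.0
t: 23.63
eef_pos: [0.5308, -0.0889, 0.1426]
ee_rot: [-3.14, 0.0, -1.609]
force: [0.6, 0.5, 0.3]
width: 0.0873
gripper_force: 0.0
t: 24.05
eef_pos: [0.5301, -0.0912, 0.1417]
ee_rot: [3.142, -0.0, -1.609]
force: [0.2, 0.2, 0.7]
width: 0.0878
gripper_force: 0.0
```

View pics/back1.png

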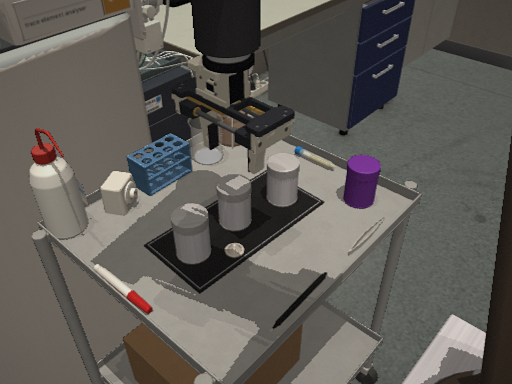

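All three canisters stand upright in their places at (192,235), (235,203) and (282,180). I grip the middle one.

```bash
python3 -m crank '[{"dx":0,"dy":0.001,"dz":-0.02,"twist":0,"grip":1},{"dx":0,"dy":0.001,"dz":-0.045,"twist":0,"grip":1},{"dx":0,"dy":0.001,"dz":-0.07,"twist":0,"grip":1},{"dx":0,"dy":0.001,"dz":-0.092,"twist":0,"grip":1},{"dx":0,"dy":0.001,"dz":-0.105,"twist":0,"grip":1}]'
python3 -m crank '[{"dx":0,"dy":0,"dz":0,"twist":0,"grip":0.6},{"dx":0,"dy":0,"dz":0,"twist":0,"grip":0.5},{"dx":0,"dy":0,"dz":0,"twist":0,"grip":0.4},{"dx":0,"dy":0,"dz":0,"twist":0,"grip":0.35},{"dx":0,"dy":0,"dz":0,"twist":0,"grip":0.3}]' 34
python3 -m crank '[{"dx":0,"dy":0,"dz":0,"twist":0,"grip":0},{"dx":0,"dy":0,"dz":0,"twist":0,"grip":-0.5},{"dx":0,"dy":0,"dz":0,"twist":0,"grip":-1},{"dx":0,"dy":0,"dz":0,"twist":0,"grip":-1},{"dx":0,"dy":0,"dz":0,"twist":0,"grip":-1}]'
python3 -m crank '[{"dx":0,"dy":0,"dz":0,"twist":0,"grip":-1},{"dx":0,"dy":0,"dz":0,"twist":0,"grip":-1},{"dx":0,"dy":0,"dz":0,"twist":0,"grip":-1},{"dx":0,"dy":0,"dz":0,"twist":0,"grip":-1},{"dx":0,"dy":0,"dz":0,"twist":0,"grip":-1}]'
```

```text
t: 24.52
eef_pos: [0.5289, -0.0903, 0.0343]
ee_rot: [3.139, -0.0, -1.61]
force: [-0.3, 0.8, 0.5]
width: 0.0878
gripper_force: 0.0
t: 24.93
eef_pos: [0.5311, -0.0894, 0.0377]
ee_rot: [-3.14, 0.0, -1.608]
force: [-0.1, 1.1, 0.1]
width: 0.0605
gripper_force: 0.0
t: 25.35
eef_pos: [0.5308, -0.0894, 0.0376]
ee_rot: [-3.14, 0.0, -1.608]
force: [-2.2, 0.9, 7.2]
width: 0.058
gripper_force: 34.0
t: 25.77
eef_pos: [0.5308, -0.0894, 0.0376]
ee_rot: [-3.14, 0.0, -1.608]
force: [-2.0, 0.3, 6.3]
width: 0.0582
gripper_force: 34.0
```

I lift it 0.20 m in total and let it settle.

```bash
python3 -m crank '[{"dx":0,"dy":0,"dz":0.003,"twist":0,"grip":-1},{"dx":0,"dy":0,"dz":0.01,"twist":0,"grip":-1},{"dx":0,"dy":0,"dz":0.022,"twist":0,"grip":-1},{"dx":0,"dy":0,"dz":0.036,"twist":0,"grip":-1},{"dx":0,"dy":0,"dz":0.05,"twist":0,"grip":-1}]'
python3 -m crank '[{"dx":0,"dy":0,"dz":0.016,"twist":0,"grip":-1},{"dx":0,"dy":0,"dz":0.032,"twist":0,"grip":-1},{"dx":0,"dy":0,"dz":0.048,"twist":0,"grip":-1},{"dx":0,"dy":0,"dz":0.064,"twist":0,"grip":-1},{"dx":0,"dy":0,"dz":0.08,"twist":0,"grip":-1}]'
python3 -m crank '[{"dx":0,"dy":0,"dz":0.016,"twist":0,"grip":-1},{"dx":0,"dy":0,"dz":0.032,"twist":0,"grip":-1},{"dx":0,"dy":0,"dz":0.048,"twist":0,"grip":-1},{"dx":0,"dy":0,"dz":0.06,"twist":0,"grip":-1},{"dx":0,"dy":0,"dz":0.07,"twist":0,"grip":-1}]'
python3 -m crank '[{"dx":0,"dy":0,"dz":0,"twist":0,"grip":-1},{"dx":0,"dy":0,"dz":0,"twist":0,"grip":-1},{"dx":0,"dy":0,"dz":0,"twist":0,"grip":-1},{"dx":0,"dy":0,"dz":0,"twist":0,"grip":-1},{"dx":0,"dy":0,"dz":0,"twist":0,"grip":-1}]'
python3 -m crank '[{"dx":0,"dy":0,"dz":0,"twist":0,"grip":-1},{"dx":0,"dy":0,"dz":0,"twist":0,"grip":-1},{"dx":0,"dy":0,"dz":0,"twist":0,"grip":-1},{"dx":0,"dy":0,"dz":0,"twist":0,"grip":-1},{"dx":0,"dy":0,"dz":0,"twist":0,"grip":-1}]'
python3 -m crank '[{"dx":0,"dy":0,"dz":0,"twist":0,"grip":-1},{"dx":0,"dy":0,"dz":0,"twist":0,"grip":-1},{"dx":0,"dy":0,"dz":0,"twist":0,"grip":-1},{"dx":0,"dy":0,"dz":0,"twist":0,"grip":-1},{"dx":0,"dy":0,"dz":0,"twist":0,"grip":-1}]'
python3 -c "
from h import *
cv2.imwrite('pics/end1.png',arm.grab_frame('scene')[:,:,::-1])"
```

```text
t: 26.18
eef_pos: [0.5295, -0.0894, 0.0868]
ee_rot: [3.14, -0.0, -1.608]
force: [0.3, -0.7, -5.6]
width: 0.0583
gripper_force: 34.0
t: 26.6
eef_pos: [0.5295, -0.0893, 0.1672]
ee_rot: [3.14, 0.0, -1.608]
force: [-0.0, -0.4, -5.4]
width: 0.0581
gripper_force: 34.0
t: 27.02
eef_pos: [0.5299, -0.0893, 0.2376]
ee_rot: [-3.142, 0.0, -1.608]
force: [0.1, -0.7, -5.5]
width: 0.0581
gripper_force: 34.0
t: 27.43
eef_pos: [0.5298, -0.0894, 0.2356]
ee_rot: [3.14, -0.0, -1.608]
force: [0.0, -0.1, -5.9]
width: 0.0581
gripper_force: 34.0
t: 27.85
eef_pos: [0.5303, -0.0894, 0.2365]
ee_rot: [3.142, 0.0, -1.608]
force: [0.5, 0.6, -4.5]
width: 0.0578
gripper_force: 34.0
t: 28.27
eef_pos: [0.5303, -0.0894, 0.2366]
ee_rot: [3.142, 0.0, -1.608]
force: [0.0, -0.1, -5.7]
width: 0.0579
gripper_force: 34.0
```

View pics/end1.png

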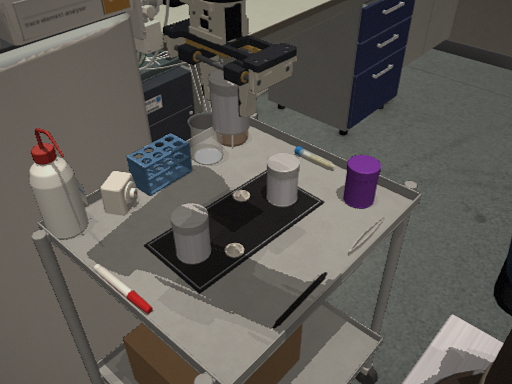

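The heavy canister hangs upright and still at (230,110), about 20 cm up. The other two stand at (192,235) and (282,180), with the cones in place at (234,250) and (241,196). I hand in.

```bash
python3 -c "
from station import arm
print(arm.job_done())"
```

```text
the job is handed in; nothing more can be done
None
```

I hefted all three canisters from left to right (about 3.1, 5.6 and 2.6 N), then handed the job in holding the middle one, the platinum set, upright and still about 20 cm above the mat, with the other two standing in their places; the hand-in returned no verdict.

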